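# Snap the one unlatched instrument case shut

## Robot

A 7-joint arm with a two-finger parallel gripper is mounted at the origin on a cart in front of the work surface, level with it; the furniture and walls round the work are solid. World frame = base frame: x ahead of the robot, y to its left, z up, the work surface at z = 0. Lengths are in m, angles in rad, forces in N, time in s.
With the tool pointing down it reaches from about 0.425 to 0.95 m from the base axis. Payload 4.7 kg.
Tool frame: the origin (TCP) lies on the centre line of the jaws, within the pads' length; the fingertips stand 14 mm ahead of it and the grasp point (between the pads) lies 5 mm behind it; z points along the fingers, y is the line along which they close (so a half turn about z gives the same grasp; the last joint's range is limited). The gripper opens to 87 mm and grips with 3 to 60 N. Pads are 19 mm wide; open, the fingers measure 117 mm over their backs; the gripper's body (75 mm by 190 mm) begins 51 mm behind the grasp point.
Start: joints at [-1.259, 0.469, -0.049, 1.532, 0.024, 1.141, -0.082], TCP at [0.226, 0.636, 0.237] pointing down, gripper open.
Joint ranges: [-2.59, 2.59], [-0.33, 1.99], [-1.39, 1.29], [0.1, 2.45], [-1.04, 4.18], [0.21, 1.99], [-2.66, 2.66]. Speed limits (rad/s): [2.57, 2.57, 3.14, 3.14, 3.14, 3.14, 3.14].

## Interface

Orientations are given as a rotation vector (axis times angle).
In Python, from cell import ctrl gives the robot as it stands.
- The arm moves only by the tool play_rows, never from a script. Its arguments are lists of equal length, an entry for each row: "rotation": the turn, a rotation vector about the tool's x, y, z in rad, a list of three; "offset": the shift along the tool's x, y, z in m, a list of three; "jaw": the opening, from 0 (shut) to 1 (fully open). A call has 1 to 5 rows; each row is the pose to reach, as a shift and turn from the pose commanded when the call began, along the tool's axes at that moment; what a row does not reach only later rows make up. A row lasts 1/8 s, in which the tool goes at most 62.5 mm and 10.7 degrees, less where a joint would pass 70% of its speed; a pose out of reach is approached as far as the arm can. A call with a gripper value outside its range is refused whole. The fingers move at their own pace and stop on an object; "force" is the grip in N (left out, the last holds). Time passes only in rows, so rows that repeat a pose let the fingers close. It gives the time, the measured TCP pose, the force, the opening and the grip force at its end, in the units of the state.
- ctrl.get_state(): the state, without advancing time (a new reading comes with each control period).
- ctrl.capture(name): name is "side" or "top"; returns a dict with "color" (480x640x3 uint8, red, green, blue), "depth" (480x640 float32, m along the optical axis (not along the pixel's ray), 0 where there is no reading), "camera_matrix" (3x3 intrinsics, pixels), "position" and "rotation" of the camera in the world. Camera axes: x right, y down, z forward; pixel columns grow to the right and rows downward; lengths in m; the calibration is good to about 2 mm. A picture is of the moment at which its call begins.
- ctrl.hand_in(): hands the job in; it is judged then, once.
Trained networks look in a picture, given as the dict that the camera call returned (one of the last four; its "shot" number tells which), for a name from the list of things; names that differ only in an ending like _2 or _b are one class to them, and where a whole thing is asked for, a point or a joint stands for the part that bears it (a point fixed in the world has none). Each returns a list of dicts, best first, with "p" (0 to 1); they miss things now and then, are a little off and sometimes report something else, mostly with a low value. They report only what shows in the picture. A call takes as long as a camera call.
- ctrl.masks_of(name, picture): "pixels" (480x640 bool, what is visible of it) and "position" ([column, row] in pixels, amid what is visible of it).
- ctrl.place_of(name, picture): "position" ([column, row] in pixels: a listed point, or the origin of a listed thing).
The state is a dict: "clock": time; "joint_positions": joint angles; "qd": joint speeds; "effort": joint torques, N m; "tool_pos": TCP position; "tcp_rot": TCP orientation; "contact_force": force on the tool from outside, world axes, zero at the start; "moment": the same for the moment, N m; "width": opening from 0.0 (shut) to 1.0 (fully open); "gripper_force": force on a finger pad.
Only numpy, scipy, OpenCV 4.12 (cv2) and the standard library are available. Lean on these libraries where they do the work, as an engineer would, in place of code of your own. Each camera call takes 0.05 s, during which the arm holds its last target. There are 200 camera calls.

## Task

Three small grey instrument cases stand on the worktop; two are latched, but one has its lid ajar and its steel catch sticking out. Find that one, press its lid fully down first, then push its catch down until it snaps shut flat against the front of the case, and let go.

Things in the scene. Friction and masses are not known exactly. Their poses are not given: they have to be found in the camera images.
- lid_front (a point): Point on top of the ajar lid, mid-width, 28 mm behind its front edge; 64 mm above the worktop when the lid is down. Case: grey plastic, black corners, 110 deep x 130 wide x 64 mm high shut, fixed; two like it stand latched beside it, in any order. Lid 18 mm thick, hinged at the rear. Axes: x from the case's front (catch side, facing the robot) to rear, y along its width, z out of the lid.
- lid (a joint): Opening of that lid in rad: 0 is fully down; it starts ajar at 0.14 to 0.25. The hinge is stiff: the lid stays where it is left, and about 2 N on the lid_front point moves it.
- catch_plate (a point): Middle of the outer face of that case's catch: a steel plate 36 wide x 38 long x 4 mm thick, hinged on a pin 6 mm before the lid's front edge, mid-width, 54 mm above the worktop when the lid is down. The point is 20 mm from the pin. Open, the plate sticks out forward and this face looks up; shut, it hangs on the case's front. Axes: x into the plate (down while open), y along the pin, z to the pin.
- catch (a joint): Angle of that catch in rad: 0 shut (hanging flat on the case's front), 1.6 fully open (sticking straight out; starts there). It snaps over centre: below 0.8 it swings shut and stays, above it springs open again. About 6 N straight down on the catch_plate point starts it; going on 15 to 27 mm down, just in front of the case, takes it past centre.

How it is judged:
On the way:
1. the lid is pressed fully down while the catch is still open (value of joint lid below 0.03 rad and value of joint catch above 1 rad), for 0.2 s.
At the end, for the whole second after the job is handed in: The lid of the case that was ajar is down (within 0.03 rad, 3 mm at its front edge) and its catch hangs shut against the front of the case (within 0.15 rad), at rest (value of joint lid below 0.03 rad and value of joint catch below 0.15 rad and velocity of joint catch between -0.05 and 0.05 rad/s); the robot touches nothing.
It also fails if it takes over 32 s, if anything falls off the work surface, if the arm or the gripper's body presses on something with over 40 N, if the wrist force passes 120 N, or if a joint passes its speed limit or range.

## Working session

There is one attempt and no reset: what is moved stays moved. The work goes in short steps, Python scripts to look and compute and a tool call to move; the robot and the scene stay as the last step left them, time stands still between calls to the robot, and variables do not carry over. Pictures are saved under pics/ and viewed, at most 10 in all, crops included, and the job is handed in when it is done.

Besides the shell and the picture viewer there is one more tool, called after "Request:" by a JSON object that holds its "op" and its "data", one argument or row to a line. play_rows: Moves the arm, as the interface text tells. Its arguments: {"type":"object","properties":{"rotation":{"type":"array","items":{"type":"array","items":{"type":"number"}}},"offset":{"type":"array","items":{"type":"array","items":{"type":"number"}}},"jaw":{"type":"array","items":{"type":"number"}},"force":{"type":"number"}},"required":["rotation","offset","jaw"]}

```bash
mkdir -p pics; cat > h.py <<'E'
import numpy as np, cv2
from scipy.spatial.transform import Rotation as R
from cell import ctrl
def Rm(r):
    r=np.array(r); 
    return r if r.shape==(3,3) else (R.from_rotvec(r).as_matrix() if r.size==3 else R.from_quat(r).as_matrix())
def cloud(p):
    K=np.array(p["camera_matrix"]);d=p["depth"];v,u=np.mgrid[:480,:640]
    c=np.stack([(u-K[0,2])/K[0,0]*d,(v-K[1,2])/K[1,1]*d,d],-1)
    return c@Rm(p["rotation"]).T+np.array(p["position"])
E
python3 - <<'E'
from h import *
s=ctrl.get_state(); print(s["clock"],s["tool_pos"],s["tcp_rot"],s["width"])
ims=[]
for n in ["top","side"]:
    p=ctrl.capture(n);W=cloud(p);im=p["color"][...,::-1].copy()
    print(n,p["position"])
    for k in ["lid_front","catch_plate"]:
        for f in (ctrl.place_of,ctrl.masks_of):
            for r in f(k,p)[:3]:
                c,w=[int(round(x)) for x in r["position"]]
                print(k,f.__name__,round(r["p"],2),c,w,np.round(np.median(W[max(w-1,0):w+2,max(c-1,0):c+2].reshape(-1,3),axis=0),3))
    ims.append(im)
    cv2.imwrite(f"pics/{n}.png",im)
E
```

```text
0.0 [0.22545452 0.6356373  0.23549304] [-5.32700875e-01 -3.09589504e+00  3.02608257e-03] 0.9924749827333694
top [0.37010668 0.00162828 1.24841695]
lid_front call 0.88 186 246 [0.5   0.234 0.08 ]
lid_front call 0.82 187 240 [0.512 0.234 0.078]
catch_plate call 0.91 179 275 [0.442 0.244 0.088]
catch_plate call 0.66 178 275 [0.442 0.245 0.088]
side [ 0.41477759 -0.7829243   0.48447159]
lid_front call 0.82 276 179 [0.503 0.204 0.08 ]
catch_plate call 0.75 239 168 [0.436 0.24  0.091]
catch_plate call 0.54 241 169 [0.439 0.238 0.09 ]
```

View pics/top.png

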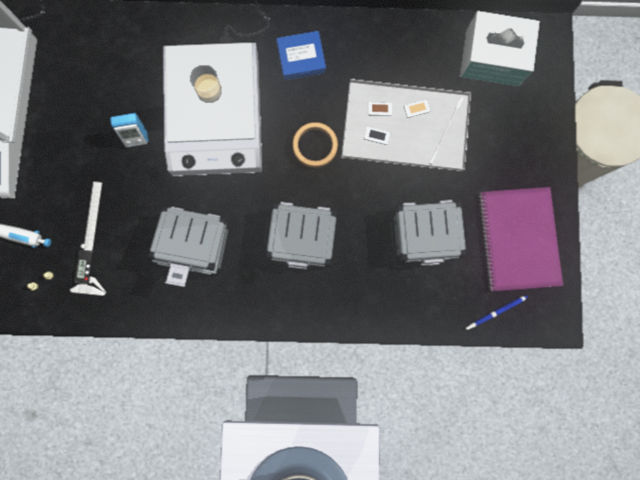

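View pics/side.png

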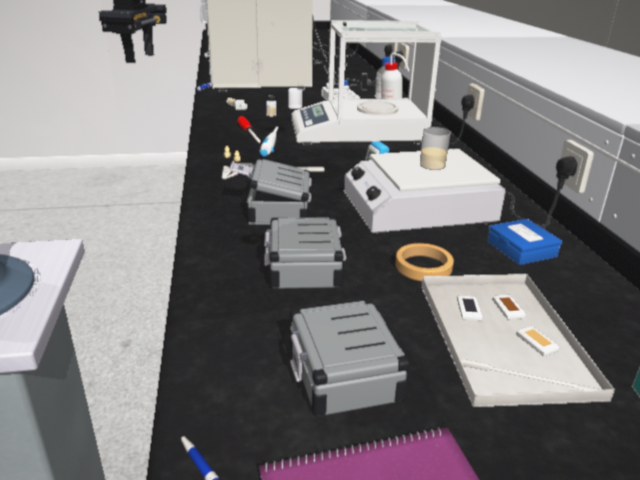

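The left case is the ajar one, with its catch sticking out at top-view pixel (179,275). The other two are latched. Next I'll get its yaw and work out the moves.

```bash
cat >> h.py <<'E'
def to(p,yaw_x,z=None):
    """offset/rotation from the measured pose to TCP at p, pointing down, tool y along world dir (yaw_x+90deg)"""
    s=ctrl.get_state(); A=Rm(s["tcp_rot"])
    best=None
    for k in (0,np.pi):
        a=yaw_x+k; x=np.array([np.cos(a),np.sin(a),0]); zz=np.array([0,0,-1.]); B=np.stack([x,np.cross(zz,x),zz],1)
        rv=R.from_matrix(A.T@B).as_rotvec()
        if best is None or np.linalg.norm(rv)<np.linalg.norm(best): best=rv
    print("off",np.round(A.T@(np.array(p)-s["tool_pos"]),4),"rot",np.round(best,3))
E
python3 - <<'E'
from h import *
s=ctrl.get_state(); print(np.round(Rm(s["tcp_rot"]),3))
p=ctrl.capture("top");W=cloud(p)
for k in ["lid_front","catch_plate"]:
    m=ctrl.masks_of(k,p)[0]["pixels"]; P=W[m]; P=P[P[:,2]>0.045]
    (c,wh,a)=cv2.minAreaRect(P[:,:2].astype(np.float32)); print(k,m.sum(),c,wh,a,P[:,2].min(),P[:,2].max())
    n=np.linalg.svd(P-P.mean(0),full_matrices=False)[2][2]; print("normal",n*np.sign(n[2]))
W2=W[200:300,140:240].reshape(-1,3); P=W2[W2[:,2]>0.05]
(c,wh,a)=cv2.minAreaRect(P[:,:2].astype(np.float32));print("all",c,wh,a)
E
```

```text
[[-0.943  0.334 -0.   ]
 [ 0.334  0.943  0.   ]
 [ 0.     0.    -1.   ]]
lid_front 3872 (0.4786759614944458, 0.14462676644325256) (0.32585352659225464, 0.15087370574474335) 77.6376724243164 0.045784059344480266 1.248416946483682
normal [0.66153347 0.68907505 0.29588686]
catch_plate 363 (0.41864949464797974, 0.13162757456302643) (0.27455833554267883, 0.04052915424108505) 77.92109680175781 0.07904725755113784 1.248416946483682
normal [0.48060492 0.85065957 0.21306622]
all (0.48039552569389343, 0.14542150497436523) (0.3273771405220032, 0.15551438927650452) 77.92109680175781
```

```bash
python3 - <<'E'
from h import *
p=ctrl.capture("top");W=cloud(p)
for k in ["lid_front","catch_plate"]:
    m=ctrl.masks_of(k,p)[0]["pixels"]; P=W[m]; P=P[(P[:,2]>0.05)&(P[:,2]<0.15)]
    (c,wh,a)=cv2.minAreaRect(P[:,:2].astype(np.float32)); print(k,len(P),c,wh,a,P[:,2].min(),P[:,2].max())
    q=P[np.abs(P[:,2]-np.median(P[:,2]))<.02]
    n=np.linalg.svd(q-q.mean(0),full_matrices=False)[2][2]; n*=np.sign(n[2]); print("normal",n,"azim",np.degrees(np.arctan2(-n[1],-n[0])),"tilt",np.arccos(n[2]))
    print(ctrl.place_of(k,p)[0]["position"])
E
```

```text
lid_front 3868 (0.49733880162239075, 0.23761841654777527) (0.13259290158748627, 0.14925728738307953) 80.28858184814453 0.055467737044398335 0.10200375377712612
normal [ 0.19393584 -0.03524136  0.98038102] azim 169.70078787552345 tilt 0.19841105182208987
[186.7, 245.3]
catch_plate 369 (0.4436766803264618, 0.2467362880706787) (0.03757810592651367, 0.03969433903694153) 80.3603286743164 0.07867226498641755 0.10200375377712612
normal [ 0.28154171 -0.02951324  0.95909501] azim 174.01569763992686 tilt 0.28700851268134975
[177.3, 275.7]
```

```bash
python3 - <<'E'
from h import *
to([0.499,0.236,0.125],np.radians(-9.7))
E
```

```text
off [-0.3915 -0.2858  0.1115] rot [ 0.    -0.    -0.171]
```

Request:
{"op": "play_rows", "data": {
  "rotation": [
    [0,0,-0.035],
    [0,0,-0.07],
    [0,0,-0.1],
    [0,0,-0.14],
    [0,0,-0.171]
  ],
  "offset": [
    [-0.045,-0.033,0],
    [-0.09,-0.066,0],
    [-0.135,-0.099,0],
    [-0.18,-0.132,0],
    [-0.22,-0.16,0]
  ],
  "jaw": [0,0,0,0,0],
  "force": 20
}}

```text
clock: 1.52
tool_pos: [0.3807, 0.4099, 0.2368]
tcp_rot: [0.266, 3.13, 0.001]
contact_force: [0.3, 0.8, -0.0]
width: 0.518
gripper_force: 0.0
```

```bash
python3 - <<'E'
from h import *
s=ctrl.get_state(); print(s["clock"],s["tool_pos"],s["width"])
to([0.499,0.236,0.125],np.radians(-9.7))
E
```

```text
1.525 [0.38070233 0.40988796 0.23684895] 0.5177625372293252
off [-0.1459 -0.1514  0.1119] rot [ 0.     0.001 -0.001]
```

Request:
{"op": "play_rows", "data": {
  "rotation": [
    [0,0,0],
    [0,0,0],
    [0,0,0],
    [0,0,0],
    [0,0,0]
  ],
  "offset": [
    [-0.036,-0.038,0.015],
    [-0.073,-0.076,0.035],
    [-0.11,-0.114,0.06],
    [-0.146,-0.152,0.085],
    [-0.146,-0.152,0.11]
  ],
  "jaw": [0,0,0,0,0]
}}

```text
clock: 2.15
tool_pos: [0.5007, 0.2323, 0.1262]
tcp_rot: [0.28, 3.127, -0.002]
contact_force: [-0.7, 1.0, -0.9]
width: 0.022
gripper_force: 0.0
```

```bash
python3 - <<'E'
from h import *
s=ctrl.get_state(); print(s["clock"],s["tool_pos"],s["width"])
to([0.499,0.236,0.078],np.radians(-9.7))
E
```

```text
2.15 [0.50066103 0.23232848 0.1261578 ] 0.022024067955361683
off [0.0024 0.0034 0.0481] rot [-0.001  0.002 -0.009]
```

Now I'll press the lid down.

Request:
{"op": "play_rows", "data": {
  "rotation": [
    [0,0,0],
    [0,0,0],
    [0,0,0],
    [0,0,0],
    [0,0,0]
  ],
  "offset": [
    [0.001,0.002,0.012],
    [0.001,0.002,0.022],
    [0.001,0.002,0.032],
    [0.001,0.002,0.041],
    [0.001,0.002,0.048]
  ],
  "jaw": [0,0,0,0,0]
}}

```text
clock: 2.78
tool_pos: [0.4968, 0.2399, 0.0782]
tcp_rot: [-0.265, -3.13, -0.0]
contact_force: [-1.8, 1.1, 11.2]
width: 0.003
gripper_force: 6.6
```

Request:
{"op": "play_rows", "data": {
  "rotation": [
    [0,0,0],
    [0,0,0],
    [0,0,0],
    [0,0,0]
  ],
  "offset": [
    [0,0,0.001],
    [0,0,0.002],
    [0,0,0.003],
    [0,0,0.003]
  ],
  "jaw": [0,0,0,0]
}}

```text
clock: 3.28
tool_pos: [0.4969, 0.24, 0.0781]
tcp_rot: [-0.266, -3.13, -0.001]
contact_force: [-6.4, -3.2, 19.7]
width: 0.007
gripper_force: 10.2
```

The tip has stopped at 64 mm with the force rising, so the lid is down. I'll lift off and check.

Request:
{"op": "play_rows", "data": {
  "rotation": [
    [0,0,0],
    [0,0,0],
    [0,0,0],
    [0,0,0],
    [0,0,0]
  ],
  "offset": [
    [0,0,-0.02],
    [0,0,-0.05],
    [0.05,0,-0.06],
    [0.11,0,-0.06],
    [0.17,0,-0.06]
  ],
  "jaw": [0,0,0,0,0]
}}

```text
clock: 3.9
tool_pos: [0.3281, 0.2687, 0.1358]
tcp_rot: [0.267, 3.129, 0.002]
contact_force: [0.3, 1.3, 0.4]
width: 0.004
gripper_force: 0.0
```

```bash
python3 - <<'E'
from h import *
s=ctrl.get_state(); print(s["clock"],s["tool_pos"])
for n in ("top","side"):
    p=ctrl.capture(n);W=cloud(p)
    for k in ["lid_front","catch_plate"]:
        r=ctrl.masks_of(k,p)
        if not r: print(n,k,"none"); continue
        m=r[0]["pixels"]; P=W[m]; P=P[(P[:,2]>0.03)&(P[:,2]<0.15)]
        (c,wh,a)=cv2.minAreaRect(P[:,:2].astype(np.float32)); print(n,k,round(r[0]["p"],2),len(P),np.round(c,3),np.round(wh,3),round(a,1),np.round(np.percentile(P[:,2],[5,50,95]),3))
    im=p["color"][...,::-1]
    im=im[150:330,100:340] if n=="top" else im[100:260,180:400]
    cv2.imwrite(f"pics/{n}2.png",cv2.resize(im,None,fx=2.5,fy=2.5))
a,b=[cv2.imread(f"pics/{n}2.png") for n in("top","side")]
E
```

```text
3.9 [0.32808015 0.26867372 0.13576614]
top lid_front 0.81 4010 [0.494 0.238] [0.133 0.156] 80.6 [0.056 0.063 0.067]
top catch_plate 0.91 346 [0.438 0.248] [0.035 0.04 ] 81.2 [0.053 0.057 0.061]
side lid_front none
side catch_plate 0.65 184 [0.435 0.245] [0.044 0.042] 81.9 [0.056 0.058 0.06 ]
```

View pics/side2.png

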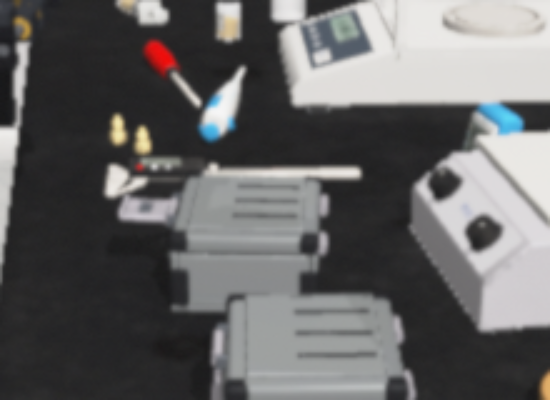

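The lid lies flat and the catch still sticks straight out, at crop (145,208). Next I'll go above the catch.

```bash
python3 - <<'E'
from h import *
to([0.438,0.247,0.09],np.radians(-9.5))
E
```

```text
off [-0.1092 -0.0029  0.046 ] rot [ 0.001  0.001 -0.005]
```

Request:
{"op": "play_rows", "data": {
  "rotation": [
    [0,0,0],
    [0,0,-0.005],
    [0,0,-0.005],
    [0,0,-0.005],
    [0,0,-0.005]
  ],
  "offset": [
    [-0.04,-0.003,0],
    [-0.08,-0.003,0.01],
    [-0.108,-0.003,0.025],
    [-0.108,-0.003,0.045],
    [-0.108,-0.003,0.045]
  ],
  "jaw": [0,0,0,0,0]
}}

```text
clock: 4.82
tool_pos: [0.436, 0.2455, 0.089]
tcp_rot: [-0.263, -3.128, 0.004]
contact_force: [-0.0, 0.0, -0.7]
width: 0.001
gripper_force: 0.0
```

```bash
python3 - <<'E'
from h import *
to([0.438,0.247,0.072],np.radians(-9.5))
E
```

```text
off [-0.0018  0.0018  0.017 ] rot [-0.003 -0.002 -0.002]
```

Request:
{"op": "play_rows", "data": {
  "rotation": [
    [0,0,0],
    [0,0,0],
    [0,0,0],
    [0,0,0],
    [0,0,0]
  ],
  "offset": [
    [-0.002,0.001,0.01],
    [-0.002,0.001,0.018],
    [-0.002,0.001,0.025],
    [-0.002,0.001,0.032],
    [-0.002,0.001,0.04]
  ],
  "jaw": [0,0,0,0,0]
}}

```text
clock: 5.45
tool_pos: [0.4379, 0.2485, 0.0513]
tcp_rot: [0.257, 3.129, 0.003]
contact_force: [0.4, 0.0, -1.0]
width: 0.007
gripper_force: 0.0
```

Request:
{"op": "play_rows", "data": {
  "rotation": [
    [0,0,0],
    [0,0,0],
    [0,0,0]
  ],
  "offset": [
    [0,0,0.005],
    [0,0,0.01],
    [0,0,0.01]
  ],
  "jaw": [0,0,0]
}}

```text
clock: 5.82
tool_pos: [0.4372, 0.2475, 0.0399]
tcp_rot: [-0.258, -3.13, 0.001]
contact_force: [0.4, -0.3, 0.2]
width: 0.007
gripper_force: 0.0
```

The force has gone, so the catch has probably snapped. I'll back out and look.

Request:
{"op": "play_rows", "data": {
  "rotation": [
    [0,0,0],
    [0,0,0],
    [0,0,0],
    [0,0,0],
    [0,0,0]
  ],
  "offset": [
    [0.03,0,0],
    [0.07,0,-0.02],
    [0.1,0,-0.06],
    [0.12,0.03,-0.1],
    [0.12,0.06,-0.12]
  ],
  "jaw": [0,0,0,0,0]
}}

```text
clock: 6.45
tool_pos: [0.3281, 0.3282, 0.1629]
tcp_rot: [0.255, 3.13, 0.005]
contact_force: [-0.2, 0.7, -0.5]
width: 0.004
gripper_force: 0.0
```

```bash
python3 - <<'E'
from h import *
s=ctrl.get_state(); print(s["clock"],s["tool_pos"],s["contact_force"])
ims=[]
for n in ("top","side"):
    p=ctrl.capture(n);W=cloud(p)
    for k in ["lid_front","catch_plate"]:
        r=ctrl.masks_of(k,p)
        if not r: print(n,k,"none"); continue
        P=W[r[0]["pixels"]]; print(n,k,round(r[0]["p"],2),len(P),np.round(np.percentile(P,[5,50,95],axis=0),3).tolist())
    im=p["color"][...,::-1]
    im=im[190:310,130:270] if n=="top" else im[130:250,220:360]
    ims.append(cv2.resize(im,None,fx=2.8,fy=2.8))
cv2.imwrite("pics/end.png",np.hstack(ims))
E
```

```text
6.45 [0.32811082 0.32815538 0.16293378] [-0.18444006  0.65316087 -0.47318738]
top lid_front 0.81 3846 [[0.457, 0.174, 0.054], [0.511, 0.234, 0.063], [0.564, 0.293, 0.067]]
top catch_plate 0.66 78 [[0.449, 0.228, 0.016], [0.453, 0.243, 0.056], [0.458, 0.26, 0.061]]
side lid_front 0.6 1808 [[0.454, 0.167, 0.053], [0.506, 0.211, 0.064], [0.56, 0.281, 0.066]]
side catch_plate none
```

View pics/end.png

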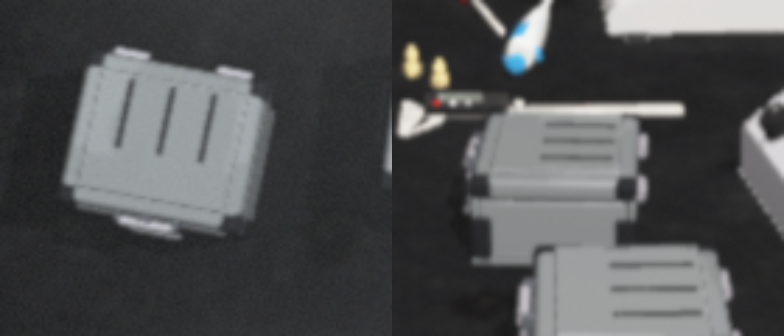

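The catch now hangs flat on the case's front, showing only as a thin strip at crop (150,228). The lid is flat, and the arm is clear of everything.

```bash
python3 -c "
from cell import ctrl
print(ctrl.hand_in())"
```

```text
the job is handed in; nothing more can be done
None
```

The left case was the ajar one: I pressed its lid fully down, then pushed its catch until it snapped shut, backed the arm clear, and handed the job in at about 6.5 s. The final images showed the lid flat and the catch hanging against the front, but hand-in returned no verdict.

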